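Run the slide shuttle through the dryer and park it at the index

ROBOT

A 6-joint arm with a two-finger parallel gripper is mounted at the origin on the work surface. World frame = base frame: x ahead of the robot, y to its left, z up, the work surface at z = 0. Lengths are in m, angles in rad, forces in N, time in s.
With the tool pointing down it reaches from about 0.3 to 0.775 m from the base axis. Payload 14.6 kg.
Tool frame: the origin (TCP) lies at the very end of the fingers, on their centre line; the grasp point (between the pads) lies 19 mm behind it; z points along the fingers, x is the direction in which the jaws open and shut, and the axes are right-handed (so a half turn about z gives the same grasp; the last joint's range is limited). The gripper opens to 94 mm and grips with 3 to 60 N. Pads are 16 mm wide; open, the fingers measure 119 mm over their backs; the gripper's body (75 mm by 177 mm) begins 78 mm behind the grasp point.
Start: joints at [1.25, 0.3, 1.521, -0, 1.321, -0.067], TCP at [0.138, 0.532, 0.205] pointing down, gripper open.
Joint ranges: [-3.03, 3.03], [-0.79, 2.21], [0.23, 2.52], [-1.04, 4.18], [0, 3.07], [-2.55, 2.55]. Speed limits (rad/s): [2.22, 2.22, 2.57, 3.14, 3.14, 3.14].

INTERFACE

Orientations are given as [roll, pitch, yaw] about the fixed x, y, z axes, in that order (R = Rz(yaw) Ry(pitch) Rx(roll)).
In Python, from station import ctrl gives the robot as it stands.
- The arm moves only by the shell command python3 -m inch 'ROWS' [FORCE]. ROWS is JSON, one flat list of numbers, 7 for each row, row after row: the shift along the tool's x, y, z in cm, then the turn, a rotation vector about the tool's x, y, z in rad, then the opening, from 0 (shut) to 1 (fully open). In form: [tx, ty, tz, wx, wy, wz, claw, tx, ty, tz, wx, wy, wz, claw, ...]. A call has 1 to 20 rows; each row shifts and turns the commanded pose from where the row before left it, along the tool's axes as they then stand; what a row does not reach is not made up. A row lasts 1/8 s, in which the tool goes at most 62.5 mm and 10.7 degrees, less where a joint would pass 70% of its speed; a pose out of reach is approached as far as the arm can. A call is refused whole if a number of a shift passes 6.25 or a number of a turn 0.188, either way. A call with a gripper value outside its range is refused whole. The fingers move at their own pace and stop on an object; FORCE is the grip in N (left out, the last holds). Time passes only in rows, so rows that do not move let the fingers close. It gives the time, the measured TCP pose, the force and the opening at its end, in the units of the state.
- ctrl.get_obs(): the state, without advancing time (a new reading comes with each control period).
- ctrl.camera(name): name is "side" or "top" or "wrist"; returns (picture, depth): 420x560x3 uint8, red, green, blue; 420x560 float32, m along the optical axis (not along the pixel's ray), 0 where there is no reading.
- ctrl.camera_params(name): a dict with "vertical_fov" (degrees; the focal length in pixels is half the picture's height over the tangent of half this angle, whatever the lens; pixels are square), "cx", "cy" (the principal point, pixels), "distortion" ([k1, k2, p1, p2, k3] as OpenCV has them; the pictures are not rectified), "camera_from_world" (4x4, takes a point from world to camera coordinates); the wrist camera has in their place "mount" (4x4, takes a point from camera to tool coordinates, whose origin is the TCP and whose axes are the tool frame's). Camera axes: x right, y down, z forward; pixel columns grow to the right and rows downward; lengths in m; the calibration is good to about 2 mm. A picture is of the moment at which its call begins: read the wrist's pose just before it. camera_params takes no time and is no camera call.
- ctrl.hand_in(): hands the job in, once; it reports no verdict.
Trained networks look in the newest picture that a camera, given by its name, has taken for a name from the list of things; names that differ only in an ending like _2 or _b are one class to them, and where a whole thing is asked for, a point or a joint stands for the part that bears it (a point fixed in the world has none). Each returns a list of dicts, best first, with "score" (0 to 1); they miss things now and then, are a little off and sometimes report something else, mostly with a low value. They report only what shows in the picture. A call takes as long as a camera call.
- ctrl.spot_in(camera, label): "bbox" ([centre column, centre row, width, height] in pixels, round what is visible of it).
- ctrl.place_of(camera, label): "centre" ([column, row] in pixels: a listed point, or the origin of a listed thing).
The state is a dict: "time_s": time; "qpos": joint angles; "joint_vel": joint speeds; "tau": joint torques, N m; "ee_pos": TCP position; "eef_rot": TCP orientation; "force": force on the tool from outside, world axes, zero at the start; "moment": the same for the moment, N m; "grip_width": finger opening in m.
Only numpy, scipy, OpenCV 4.12 (cv2) and the standard library are available. Lean on these libraries where they do the work, as an engineer would, in place of code of your own. Each camera call takes 0.05 s, during which the arm holds its last target. There are 200 camera calls.

TASK

Push the shuttle with the glass slides by its rear plate so that it runs through the drying tunnel, then gently catch it by its front plate as it comes out and brake it to rest with the front face level with the index blade. Do not jolt it, never let it hit the end buffer, keep off the slides and the tunnel, and leave the bottle, jar and slide box where they stand. Let go of the shuttle at the end.

Things in the scene. Friction and masses are not known exactly. Their poses are not given: they have to be found in the camera images.
- track: Rail bed of the slide dryer, fixed to the bench: aluminium, 230 mm wide, 900 mm long, 12 mm thick, two guide rails on it. Origin on the bench surface at the middle of the bed; y runs along the rails in the running direction, x away from the robot. A rubber end buffer at each end: faces at y -420 and +420 mm, their posts 70 mm wide and 58 mm high (fingertips kept above 65 mm pass over them).
- tunnel: Drying tunnel across the rails, axes as the track's, origin on the bench under its middle, 50 mm to the -y side of the track's origin. It covers y -55 to +55 mm, x -85 to +85 mm: white walls 10 mm thick, clear window on top, upper face 131 mm above the bench. On its far side a white blower, x 87 to 197, y -55 to +55 mm, 185 mm high. The shuttle passes with 15 mm to spare, a hand does not.
- shuttle: Shuttle sliding only along the track's y: steel deck 120 mm wide (x), 160 long (y), 22 thick, a push plate across each end. Origin mid underside of the deck, 40 mm above the bench; axes as the track's. Starts at rest on the -y side of the tunnel. With slides 5.0 kg nominal; resistance 0.4 N per m/s plus 0.03 N nominal: it coasts, time constant about 12 s. Over 8 N from the arm is a jolt.
- rear (a point): Centre of the outer face of the shuttle's rear (-y) push plate, 82 mm above the bench. The flat face, 120 mm wide, runs from 40 to 103 mm above the bench (deck edge included); plate 12 mm thick, the slides directly behind it, 5 mm lower.
- front (a point): Centre of the outer face of the shuttle's front (+y) push plate, 82 mm above the bench; same plate as at the rear. This face has to end level with the index blade, within 12 mm.
- slides (a point): Rack of 18 upright glass slides riding fixed on the shuttle between the plates, 118 x 132 mm, top 98 mm above the bench. Origin at the middle of its underside, 62 mm above the bench. Not to be touched.
- index: Index on the far side of the rails, past the tunnel, fixed: an upright steel blade 8 mm thick along the track, 26 mm wide, 90 mm high, on a 30 x 40 x 12 mm foot on the bed. Origin under the middle of the blade, 12 mm above the bench; axes as the track's. The mark is the plane across the rails through its origin (its y = 0), 50 to 170 mm before the end buffer's face.
- reagent: Bystander: amber bottle, radius 32 mm, 150 mm high, origin under its centre.
- jar: Bystander: open glass jar, radius 30 mm, 85 mm high, origin under its centre.
- slidebox: Bystander: grey box for slides, 90 x 170 x 34 mm, origin under its centre.

How it is judged:
By the outcome, as a careful person would: the job done as asked, in the order asked, and still so for the second after the job is handed in, with the robot touching nothing.
It also fails if it takes over 35 s, if anything falls off the work surface, if the arm or the gripper's body presses on something with over 40 N, if the wrist force passes 120 N, or if a joint passes its speed limit or range.

## Working session

There is one attempt and no reset: what is moved stays moved. The work goes in short steps, Python scripts to look and compute and a shell command to move; the robot and the scene stay as the last step left them, time stands still between calls to the robot, and variables do not carry over. Pictures are saved under pics/ and viewed, about 8 in all and at most 12, crops included, and the job is handed in when it is done.

```bash
mkdir -p pics; ls; cat > h.py <<'E'
import numpy as np, cv2
from station import ctrl
def K(p):
    f=210/np.tan(np.radians(p['vertical_fov']/2)); return np.array([[f,0,p['cx']],[0,f,p['cy']],[0,0,1.]])
def T(name):
    p=ctrl.camera_params(name)
    return p, np.linalg.inv(np.array(p['camera_from_world']))
def ray(name,uv):
    p,W=T(name); n=cv2.undistortPoints(np.array([[uv]],float),K(p),np.array(p['distortion'],float))[0,0]
    d=W[:3,:3]@np.array([n[0],n[1],1]); return W[:3,3],d
def atz(name,uv,z):
    o,d=ray(name,uv); return o+d*(z-o[2])/d[2]
def proj(name,P):
    p,_=T(name); C=np.array(p['camera_from_world']); P=np.atleast_2d(P)@C[:3,:3].T+C[:3,3]
    return cv2.projectPoints(P,np.zeros(3),np.zeros(3),K(p),np.array(p['distortion'],float))[0][:,0]
E
cat > a.py <<'E'
from h import *
np.set_printoptions(precision=4,suppress=True)
H={'track':0,'tunnel':0,'shuttle':.04,'rear':.082,'front':.082,'slides':.062,'index':.012,'reagent':0,'jar':0,'slidebox':0}
for c in ['top','side']:
    im,d=ctrl.camera(c); cv2.imwrite(f'pics/{c}0.png',im[:,:,::-1])
    for l,z in H.items():
        r=ctrl.place_of(c,l)[:2]
        print(c,l,[(round(q['score'],2),np.round(q['centre'],1),atz(c,q['centre'],z)) for q in r])
print(ctrl.get_obs())
E
python3 a.py
```

```text
pics
top track [(0.8, array([287.9, 200.7]), array([ 0.5325, -0.024 ,  0.    ]))]
top tunnel [(0.81, array([302.4, 201. ]), array([ 0.5325, -0.0662,  0.    ]))]
top shuttle [(0.55, array([372.1, 199.8]), array([ 0.5368, -0.2599,  0.04  ]))]
top rear [(0.92, array([406.4, 206.9]), array([ 0.5158, -0.3439,  0.082 ]))]
top front [(0.6, array([345.6, 198.9]), array([ 0.534 , -0.1788,  0.082 ]))]
top slides [(0.84, array([376.9, 203.7]), array([ 0.5244, -0.2684,  0.062 ]))]
top index [(0.66, array([191.5, 157.2]), array([0.6528, 0.2596, 0.012 ]))]
top reagent [(0.61, array([359.2, 122.9]), array([ 0.7671, -0.2295,  0.    ]))]
top jar [(0.6, array([204. , 122.5]), array([0.7596, 0.229 , 0.    ]))]
top slidebox [(0.67, array([172.9, 282.2]), array([0.2889, 0.3037, 0.    ])), (0.32, array([374.4, 199.1]), array([ 0.5426, -0.2754,  0.    ]))]
side track [(0.71, array([298.5, 235. ]), array([ 0.54  , -0.0281,  0.    ]))]
side tunnel [(0.72, array([306.7, 243.9]), array([ 0.5348, -0.064 , -0.    ]))]
side shuttle [(0.93, array([369.8, 286.6]), array([ 0.5233, -0.2727,  0.04  ])), (0.43, array([
[... 485 characters left out ...]
602, -0.2238,  0.    ]))]
side jar [(0.83, array([300.8, 157.7]), array([0.7588, 0.2195, 0.    ])), (0.57, array([369.8, 276.5]), array([ 0.5728, -0.2307,  0.    ]))]
side slidebox [(0.56, array([138.8, 212.9]), array([0.2824, 0.2991, 0.    ]))]
{'time_s': 1.1, 'qpos': array([ 1.2504,  0.2999,  1.521 , -0.    ,  1.3207, -0.0666]), 'joint_vel': array([-0.0024, -0.0006, -0.0003,  0.0006, -0.0016, -0.0004]), 'tau': array([ -0.0002, -53.1689, -35.2906,   0.0708,   0.0214,  -0.    ]), 'ee_pos': array([0.1381, 0.5324, 0.2055]), 'eef_rot': array([ 3.1416, -0.    ,  1.317 ]), 'force': array([-0.5217,  0.2582,  0.5368]), 'moment': array([-0.0547,  0.0192, -0.0419]), 'grip_width': 0.09396065810980594}
```

View images.

View pics/top0.png

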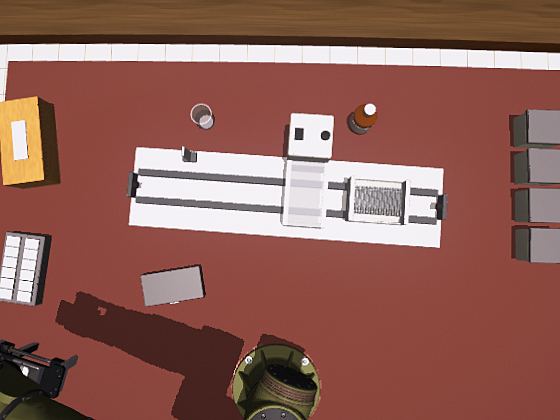

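View pics/side0.png

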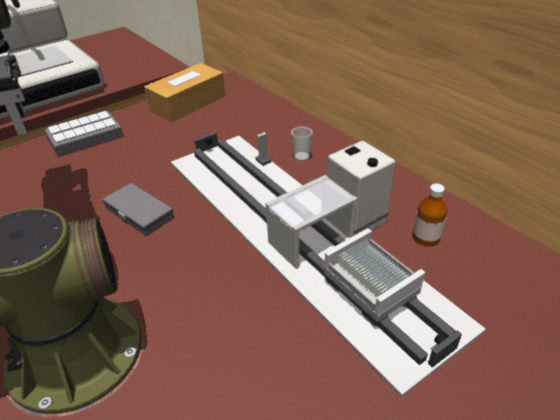

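```bash
cat > b.py <<'E'
from h import *
from scipy.optimize import least_squares
np.set_printoptions(precision=4,suppress=True)
C={'top':{(1,1):(136,148),(1,-1):(443,169),(-1,-1):(440,247),(-1,1):(129,225)},
   'side':{(1,1):(238,136),(1,-1):(485,327),(-1,-1):(403,393),(-1,1):(171,161)}}
pts=[];loc=[]
for c,D in C.items():
    g=cv2.cvtColor(cv2.imread(f'pics/{c}0.png'),cv2.COLOR_BGR2GRAY)
    q=cv2.cornerSubPix(g,np.array(list(D.values()),np.float32)[:,None],(5,5),(-1,-1),(3,30,.01))[:,0]
    for k,u in zip(D,q):
        P=atz(c,u,.012); print(c,k,u,P); pts.append(P[:2]);loc.append((k[0]*.115,k[1]*.45))
pts=np.array(pts);loc=np.array(loc)
def tf(p,l): 
    c,s=np.cos(p[2]),np.sin(p[2]); return np.array(p[:2])+l@np.array([[c,s],[-s,c]])
r=least_squares(lambda p:(tf(p,loc)-pts).ravel(),[.53,-.02,0],loss='soft_l1',f_scale=.003)
print('track',r.x,'res mm',1e3*r.fun.reshape(-1,2))
np.save('track.npy',r.x)
t=r.x; c,s=np.cos(t[2]),np.sin(t[2])
inv=lambda w:np.array([[c,s],[-s,c]])@(np.array(w)[:2]-t[:2])
for n,w in dict(rear_t=[.5158,-.3439],rear_s=[.5281,-.3444],front_t=[.534,-.1788],front_s=[.5406,-.1763],idx_t=[.6528,.2596],idx_s=[.6637,.2665],sh_s=[.5233,-.2727],tun=[.5325,-.0662]).items(): print(n,inv(w))
# index crops
A=cv2.resize(cv2.imread('pics/top0.png')[140:170,170:210],None,fx=10,fy=10,interpolation=cv2.INTER_CUBIC)
B=cv2.resize(cv2.imread('pics/side0.png')[130:170,245:285],None,fx=10,fy=10,interpolation=cv2.INTER_CUBIC)
A=cv2.copyMakeBorder(A,0,100,0,0,0);cv2.imwrite('pics/crop1.png',np.hstack([A,B]))
E
python3 b.py
```

```text
Traceback (most recent call last):
  File "b.py", line 9, in <module>
    q=cv2.cornerSubPix(g,np.array(list(D.values()),np.float32)[:,None],(5,5),(-1,-1),(3,30,.01))[:,0]
      ~~~~~~~~~~~~~~~~^^^^^^^^^^^^^^^^^^^^^^^^^^^^^^^^^^^^^^^^^^^^^^^^^^^^^^^^^^^^^^^^^^^^^^^^^^
cv2.error: OpenCV(4.12.0) :-1: error: (-5:Bad argument) in function 'cornerSubPix'
> Overload resolution failed:
>  - Layout of the output array corners is incompatible with cv::Mat
>  - Expected Ptr<cv::UMat> for argument 'corners'
```

```bash
sed -i 's/np.array(list(D.values()),np.float32)\[:,None\]/np.array(list(D.values()),np.float32).reshape(-1,1,2).copy()/' b.py
python3 b.py
```

```text
top (1, 1) [136.2239 146.8869] [0.6806 0.4242 0.012 ]
top (1, -1) [443.0473 168.1626] [ 0.6359 -0.4721  0.012 ]
top (-1, -1) [439.2798 247.4898] [ 0.4064 -0.4603  0.012 ]
top (-1, 1) [128.3002 224.5624] [0.4524 0.4371 0.012 ]
side (1, 1) [238.3167 134.9921] [0.6822 0.4255 0.012 ]
side (1, -1) [485.2019 328.4441] [ 0.6356 -0.4733  0.012 ]
side (-1, -1) [401.7607 394.0881] [ 0.4065 -0.4619  0.012 ]
side (-1, 1) [170.3912 161.3828] [0.4519 0.4355 0.012 ]
track [ 0.544  -0.0182 -0.0508] res mm [[ 1.0624  1.1906]
 [ 0.0108 -1.335 ]
 [-0.1782 -1.4563]
 [-0.424   0.0352]
 [-0.5738 -0.0312]
 [ 0.3589 -0.1123]
 [-0.2631  0.1267]
 [ 0.0548  1.5898]]
rear_t [-0.0116 -0.3268]
rear_s [ 0.0007 -0.3266]
front_t [-0.0018 -0.1609]
front_s [ 0.0047 -0.1581]
idx_t [0.0946 0.2829]
idx_s [0.1051 0.2904]
sh_s [-0.0077 -0.2553]
tun [-0.009  -0.0486]
```

View pics/crop1.png

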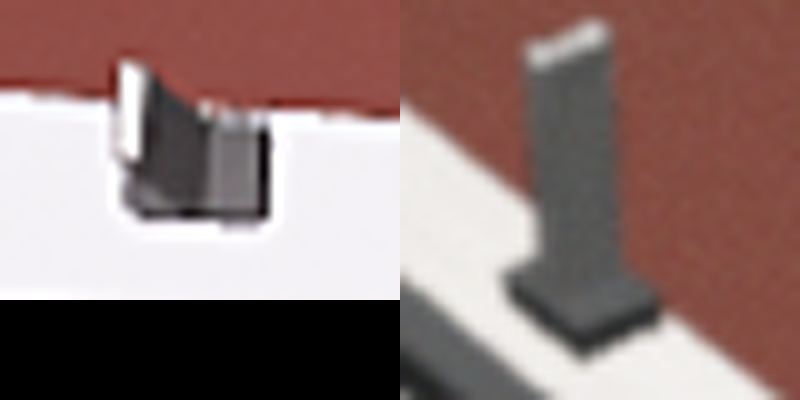

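```bash
cat >> h.py <<'E'
t=np.load('track.npy'); _c,_s=np.cos(t[2]),np.sin(t[2])
def inv(w): return np.array([[_c,_s],[-_s,_c]])@(np.array(w)[:2]-t[:2])
def w(x,y,z=0): return np.array([t[0]+_c*x-_s*y,t[1]+_s*x+_c*y,z])
E
python3 - <<'E'
from h import *
print('idx top',inv(atz('top',(182.4,150.7),.102)),'side',inv(atz('side',(261.3,134.0),.102)))
# overlay predictions
out=[]
for c,(r0,r1,c0,c1),k in [('top',(165,235,335,415),5),('side',(225,325,320,430),4)]:
    im=cv2.imread(f'pics/{c}0.png')[r0:r1,c0:c1]; im=cv2.resize(im,None,fx=k,fy=k,interpolation=cv2.INTER_CUBIC)
    for y,col in ((-.323,(0,0,255)),(-.163,(0,255,0))):
        a,b=[tuple(int(round(v)) for v in ((p-[c0,r0]+.5)*k)) for p in proj(c,[w(-.06,y,.103),w(.06,y,.103)])]
        cv2.line(im,a,b,col,1)
    out.append(cv2.copyMakeBorder(im,0,400-im.shape[0],0,0,0))
cv2.imwrite('pics/crop2.png',cv2.resize(np.hstack(out),None,fx=.95,fy=.95))
E
```

```text
idx top [0.09494886 0.28815088] side [0.09509869 0.28586027]
```

View pics/crop2.png

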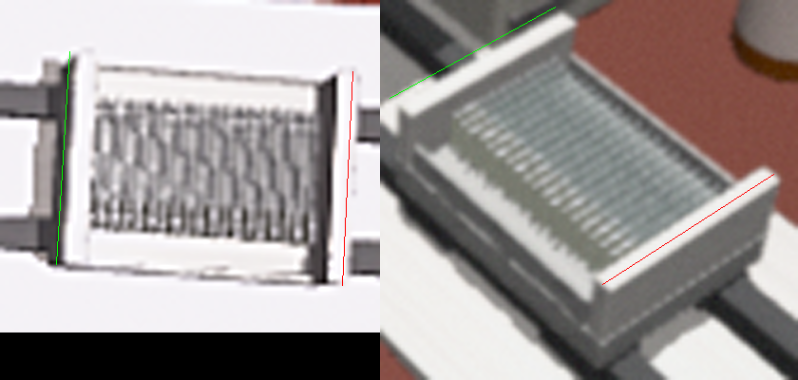

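```bash
python3 -m inch '[0,0,0,0,0,0.171,0, 0,0,0,0,0,0.171,0, 0,0,0,0,0,0.171,0, 0,0,0,0,0,0.171,0, 0,0,0,0,0,0.171,0, 0,0,0,0,0,0.171,0, 0,0,0,0,0,0.171,0, 0,0,0,0,0,0.171,0, 0,0,0,0,0,0,0]' 10
cat > st.py <<'E'
from h import *
np.set_printoptions(precision=4,suppress=True)
o=ctrl.get_obs(); print(o['time_s'],'track xy',inv(o['ee_pos']),'z',o['ee_pos'][2],'rpy',o['eef_rot'],'F',o['force'],'g',o['grip_width'],'q',o['qpos'])
E
python3 st.py
```

```text
time_s: 2.22
ee_pos: [0.1381, 0.5324, 0.2054]
eef_rot: [3.142, 0.0, -0.05]
force: [0.1, 0.7, 0.5]
grip_width: 0.0073
2.225 track xy [-0.4333  0.5292] z 0.20542275616349026 rpy [ 3.1415  0.0001 -0.05  ] F [0.1229 0.677  0.4615] g 0.007344686198523147 q [1.2504 0.2999 1.521  0.     1.3207 1.3003]
```

```bash
python3 -m inch '[1.7,2.35,0,0,0,0,0, 3.4,4.7,0,0,0,0,0, 3.4,4.7,0,0,0,0,0, 3.4,4.7,0,0,0,0,0, 3.4,4.7,0,0,0,0,0, 3.4,4.7,0,0,0,0,0, 3.4,4.7,0,0,0,0,0, 3.4,4.7,0,0,0,0,0, 3.4,4.7,0,0,0,0,0, 1.7,2.35,0,0,0,0,0, 1.2,5.2,0,0,0,0,0, 1.2,5.2,0,0,0,0,0, 1.2,5.2,0,0,0,0,0, 1.2,5.2,0,0,0,0,0, 1.2,5.2,0,0,0,0,0, 1.2,5.2,0,0,0,0,0, 1.2,5.2,0,0,0,0,0, 1.2,5.2,0,0,0,0,0, 0,0,0,0,0,0,0]'
python3 st.py
```

```text
time_s: 4.6
ee_pos: [0.4964, -0.3287, 0.2044]
eef_rot: [-3.141, 0.001, -0.05]
force: [0.1, 0.9, 0.5]
grip_width: 0.0004
4.6 track xy [-0.0317 -0.3126] z 0.20443230087147693 rpy [-3.1412  0.0009 -0.0496] F [0.1334 0.9318 0.5148] g 0.00040678521432415283 q [-0.6463  0.4029  1.385  -0.0002  1.3546 -0.5966]
```

```bash
python3 -m inch '[0.6,2.5,0,0,0,0,0, 0.6,2.6,0,0,0,0,0, 0,0,2,0,0,0,0, 0,0,4,0,0,0,0, 0,0,4,0,0,0,0, 0,0,2.2,0,0,0,0, 0,0,1,0,0,0,0, 0,0,0,0,0,0,0, 0,0,0,0,0,0,0]'
cat > look.py <<'E'
from h import *
import sys
np.set_printoptions(precision=4,suppress=True)
im,d=ctrl.camera('top'); cv2.imwrite(f'pics/{sys.argv[1]}.png',im[:,:,::-1])
for l,z in (('rear',.082),('front',.082),('slides',.062)):
    tm=ctrl.get_obs()['time_s']
    print(l,tm,[(round(q['score'],2),inv(atz('top',q['centre'],z))) for q in ctrl.place_of('top',l)[:2]])
E
python3 st.py; python3 look.py p1
python3 - <<'E'
import cv2
im=cv2.imread('pics/p1.png')[150:260,310:460]; cv2.imwrite('pics/p1c.png',cv2.resize(im,None,fx=5,fy=5,interpolation=2))
E
```

```text
time_s: 5.72
ee_pos: [0.5067, -0.3778, 0.0747]
eef_rot: [3.141, -0.001, -0.05]
force: [0.5, -0.5, 0.3]
grip_width: 0.0005
5.725 track xy [-0.019 -0.361] z 0.0747211461079054 rpy [ 3.1406 -0.0014 -0.0502] F [ 0.5045 -0.4684  0.2758] g 0.000509264943939648 q [-0.6986  0.6051  1.3982  0.0001  1.1365 -0.6485]
rear 5.775 [(0.8, array([-0.0048, -0.319 ]))]
front 5.825 [(0.91, array([-0.003 , -0.1561]))]
slides 5.875 [(0.91, array([-0.0006, -0.2422]))]
```

View pics/p1c.png

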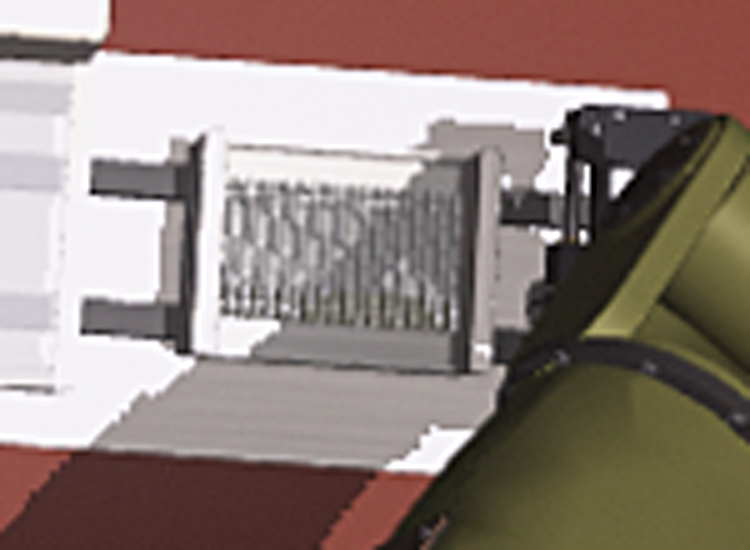

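```bash
python3 -m inch '[0,-0.4,0,0,0,0,0, 0,-0.8,0,0,0,0,0, 0,-0.4,0,0,0,0,0, 0,-0.15,0,0,0,0,0, 0,-0.15,0,0,0,0,0]'; python3 st.py; python3 -m inch '[0,-0.15,0,0,0,0,0, 0,-0.15,0,0,0,0,0, 0,-0.15,0,0,0,0,0]';python3 st.py
```

```text
time_s: 6.55
ee_pos: [0.5072, -0.3585, 0.0735]
eef_rot: [3.142, 0.0, -0.051]
force: [0.0, -0.4, -0.3]
grip_width: 0.0006
6.55 track xy [-0.0195 -0.3418] z 0.07346505410213947 rpy [ 3.1415  0.     -0.0509] F [ 0.0194 -0.3511 -0.2865] g 0.0005509765860156306 q [-0.6743  0.5854  1.4334 -0.0001  1.1228 -0.6234]
time_s: 6.92
ee_pos: [0.5074, -0.354, 0.0734]
eef_rot: [-3.142, 0.0, -0.051]
force: [-0.1, -0.9, -0.3]
grip_width: 0.0004
6.925 track xy [-0.0195 -0.3373] z 0.07342942008679121 rpy [-3.1416  0.     -0.051 ] F [-0.052 -0.872 -0.256] g 0.00043205925602900593 q [-0.6684  0.5805  1.4412 -0.      1.1199 -0.6174]
```

```bash
python3 -m inch '[0,-0.15,0,0,0,0,0, 0,-0.15,0,0,0,0,0]'; python3 -m inch '[0,-0.15,0,0,0,0,0, 0,-0.15,0,0,0,0,0]';python3 look.py p2; python3 st.py
```

```text
time_s: 7.18
ee_pos: [0.5075, -0.351, 0.0734]
eef_rot: [-3.141, 0.0, -0.051]
force: [0.1, 1.3, 0.2]
grip_width: 0.0009
time_s: 7.42
ee_pos: [0.5077, -0.348, 0.0735]
eef_rot: [3.142, -0.0, -0.051]
force: [0.2, -0.4, -0.4]
grip_width: 0.0006
rear 7.475 [(0.83, array([-0.0002, -0.3223])), (0.46, array([-0.0008, -0.2353]))]
front 7.525 [(0.59, array([-0.0011, -0.1517]))]
slides 7.575 [(0.56, array([ 0.0016, -0.2452]))]
7.625 track xy [-0.0194 -0.3314] z 0.07349063245457825 rpy [ 3.1415 -0.0001 -0.0509] F [-0.0467  0.4946  0.0669] g 0.00045602025860178155 q [-0.6605  0.5742  1.4513 -0.      1.1161 -0.6096]
```

```bash
python3 -m inch '[0,-0.15,0,0,0,0,0, 0,-0.15,0,0,0,0,0]' | grep -E 'force|pos'; python3 -m inch '[0,-0.15,0,0,0,0,0, 0,-0.15,0,0,0,0,0]'| grep -E 'force|pos';python3 -m inch '[0,-0.15,0,0,0,0,0, 0,-0.15,0,0,0,0,0]'| grep -E 'force|pos'; python3 look.py p2; python3 st.py
```

```text
ee_pos: [0.5078, -0.345, 0.0734]
force: [-1.0, 0.2, 0.8]
ee_pos: [0.508, -0.342, 0.0735]
force: [-0.6, -0.0, 0.6]
ee_pos: [0.5082, -0.339, 0.0735]
force: [-0.1, -0.5, -0.8]
rear 8.425 [(0.75, array([-0.0037, -0.3149])), (0.26, array([-0.0128, -0.0396]))]
front 8.475 [(0.56, array([ 0.006 , -0.1515])), (0.31, array([0.0805, 0.2783]))]
slides 8.525 [(0.85, array([-0.0047, -0.2275]))]
8.575 track xy [-0.0195 -0.3224] z 0.07346716754771992 rpy [ 3.1416 -0.     -0.0509] F [-0.2614  0.3712 -0.1423] g 0.0004186009174770673 q [-0.6484  0.5648  1.4663 -0.      1.1105 -0.5975]
```

```bash
python3 -m inch '[0,-0.2,0,0,0,0,0, 0,-0.3,0,0,0,0,0, 0,-0.4,0,0,0,0,0, 0,-0.5,0,0,0,0,0, 0,-0.6,0,0,0,0,0, 0,-0.7,0,0,0,0,0, 0,-0.8,0,0,0,0,0, 0,-0.9,0,0,0,0,0, 0,-1.0,0,0,0,0,0, 0,-1.1,0,0,0,0,0, 0,-1.2,0,0,0,0,0, 0,-1.2,0,0,0,0,0, 0,-1.2,0,0,0,0,0]'; python3 -m inch '[0,0.6,0,0,0,0,0, 0,0.6,-2,0,0,0,0, 0,0,-5,0,0,0,0, 0,0,-2.5,0,0,0,0]'; python3 look.py p3; python3 st.py
```

```text
time_s: 10.2
ee_pos: [0.5134, -0.2374, 0.0735]
eef_rot: [-3.142, -0.0, -0.051]
force: [-0.3, -0.1, -0.5]
grip_width: 0.0007
time_s: 10.7
ee_pos: [0.5131, -0.2513, 0.171]
eef_rot: [3.14, -0.003, -0.052]
force: [0.3, 0.3, 0.2]
grip_width: 0.0008
rear 10.75 [(0.56, array([-0.0024, -0.1683]))]
front 10.8 [(0.53, array([0.0809, 0.2645]))]
slides 10.85 [(0.71, array([-0.0061, -0.0892]))]
10.9 track xy [-0.0197 -0.2337] z 0.1677249123865179 rpy [-3.1415  0.0004 -0.0513] F [-0.2376 -0.4393  0.5708] g 0.0005743049421419933 q [-0.519   0.3775  1.5074 -0.0001  1.2571 -0.4676]
```

```bash
python3 -m inch '[0,-3,0,0,0,0,0, 0,-5.2,0,0,0,0,0, 0,-5.2,0,0,0,0,0, 0,-5.2,0,0,0,0,0, 0,-5.2,0,0,0,0,0, 0,-5.2,0,0,0,0,0, 0,-5.2,0,0,0,0,0, 0,-5.2,0,0,0,0,0, 0,-5,0,0,0,0,0, 0,0,3,0,0,0,0, 0,0,4,0,0,0,0, 0,0,2.5,0,0,0,0]'; python3 look.py p4; python3 st.py
```

```text
time_s: 12.4
ee_pos: [0.5339, 0.1927, 0.0698]
eef_rot: [3.14, 0.004, -0.051]
force: [0.3, -0.7, 0.9]
grip_width: 0.0004
rear 12.45 [(0.78, array([-0.0106, -0.0315]))]
front 12.5 [(0.59, array([0.0903, 0.2695]))]
slides 12.55 [(0.7, array([0.0052, 0.0462]))]
12.6 track xy [-0.0196  0.2104] z 0.0729828437910696 rpy [ 3.1411  0.0014 -0.0511] F [-0.4498 -0.157  -0.0502] g 0.0007402236379904161 q [ 0.2817  0.4827  1.5958 -0.      1.0645  0.3328]
```

```bash
cat > lk2.py <<'E'
from h import *
for i in range(2):
    tm=ctrl.get_obs()['time_s']; im,d=ctrl.camera('top')
    cv2.imwrite(f'pics/lk_{tm:.2f}.png',im[:,:,::-1])
    for l,z,o in (('rear',.082,.16),('slides',.062,.08),('front',.082,0)):
        print(tm,l,[(round(q['score'],2),'front~',round(inv(atz('top',q['centre'],z))[1]+o,4)) for q in ctrl.place_of('top',l)[:1]])
E
python3 lk2.py;python3 st.py
```

```text
12.6 rear [(0.9, 'front~', np.float64(0.1421))]
12.6 slides [(0.27, 'front~', np.float64(0.1446))]
12.6 front [(0.72, 'front~', np.float64(0.1521))]
12.8 rear [(0.73, 'front~', np.float64(0.1601))]
12.8 slides [(0.65, 'front~', np.float64(0.1628))]
12.8 front [(0.69, 'front~', np.float64(-0.1893))]
13.0 track xy [-0.0192  0.2107] z 0.07389253476428209 rpy [-3.1414 -0.0006 -0.0511] F [-0.2942 -0.237  -0.7341] g 0.0008489581091630728 q [0.2819 0.4812 1.5957 0.     1.064  0.333 ]
```

```bash
python3 -m inch '[0,0,0,0,0,0,0, 0,0,0,0,0,0,0, 0,-0.4,0,0,0,0,0, 0,-0.6,0,0,0,0,0, 0,-0.65,0,0,0,0,0, 0,-0.65,0,0,0,0,0]'; for i in 1; do python3 st.py; done; python3 -m inch '[0,-0.65,0,0,0,0,0]' | grep -E 'pos|force';python3 -m inch '[0,-0.65,0,0,0,0,0]' | grep -E 'pos|force'; python3 -m inch '[0,-0.65,0,0,0,0,0]' | grep -E 'pos|force'
```

```text
time_s: 13.75
ee_pos: [0.5365, 0.2167, 0.0735]
eef_rot: [-3.142, -0.0, -0.051]
force: [0.4, -1.0, 0.4]
grip_width: 0.0008
13.75 track xy [-0.0194  0.2342] z 0.07345201427828034 rpy [-3.1415 -0.     -0.0508] F [ 0.3648 -0.9879  0.3921] g 0.0007730928038208469 q [0.3206 0.5005 1.5672 0.     1.0738 0.3714]
ee_pos: [0.5368, 0.2232, 0.0734]
force: [-0.6, -0.5, -0.1]
ee_pos: [0.5372, 0.2296, 0.0734]
force: [0.2, 0.1, -0.3]
ee_pos: [0.5375, 0.2361, 0.0734]
force: [0.4, -0.8, 0.5]
```

```bash
python3 -m inch '[0,-0.65,0,0,0,0,0, 0,-0.6,0,0,0,0,0, 0,-0.55,0,0,0,0,0]' | grep -E 'pos|force'; python3 -m inch '[0,-0.5,0,0,0,0,0, 0,-0.45,0,0,0,0,0]' | grep -E 'pos|force'; python3 -m inch '[0,-0.4,0,0,0,0,0, 0,-0.3,0,0,0,0,0]' | grep -E 'pos|force'; python3 -m inch '[0,-0.25,0,0,0,0,0, 0,-0.2,0,0,0,0,0, 0,-0.12,0,0,0,0,0, 0,-0.06,0,0,0,0,0, 0,0,0,0,0,0,0]' | grep -E 'pos|force'; python3 lk2.py; python3 st.py
```

```text
ee_pos: [0.5384, 0.254, 0.0734]
force: [-0.3, 0.8, -0.9]
ee_pos: [0.5389, 0.2634, 0.0734]
force: [0.2, 0.1, 0.4]
ee_pos: [0.5393, 0.2703, 0.0734]
force: [0.4, -0.1, -0.5]
ee_pos: [0.5396, 0.2763, 0.0734]
force: [0.2, -0.8, 0.3]
15.625 rear [(0.72, 'front~', np.float64(0.3559))]
15.625 slides [(0.74, 'front~', np.float64(0.2831))]
15.625 front [(0.94, 'front~', np.float64(0.2925))]
15.825 rear [(0.59, 'front~', np.float64(0.2916))]
15.825 slides [(0.88, 'front~', np.float64(0.2898))]
15.825 front [(0.97, 'front~', np.float64(0.2937))]
16.025 track xy [-0.0193  0.2939] z 0.0734354760114193 rpy [ 3.1416 -0.     -0.051 ] F [-0.256  -0.1943  0.1652] g 0.000570587129315027 q [ 0.4129  0.5554  1.4813 -0.      1.1049  0.4639]
```

```bash
python3 - <<'E'
from h import *
out=[]
for c,(r0,r1,c0,c1),k in [('top',(140,235,150,265),3.4),('side',(115,225,190,310),3.3)]:
    im,d=ctrl.camera(c); im=im[:,:,::-1].copy(); cv2.imwrite(f'pics/e_{c}.png',im)
    im=cv2.resize(im[r0:r1,c0:c1],None,fx=k,fy=k,interpolation=cv2.INTER_CUBIC)
    for y,col in ((.287,(0,255,0)),(.127,(0,0,255))):
        a,b=[tuple(int(round(v)) for v in ((p-[c0,r0]+.5)*k)) for p in proj(c,[w(-.06,y,.103),w(.06,y,.103)])]
        cv2.line(im,a,b,col,1)
    out.append(cv2.copyMakeBorder(im,0,400-im.shape[0],0,0,0))
cv2.imwrite('pics/e.png',np.hstack(out))
E
```

```text
(no output)
```

View pics/e.png

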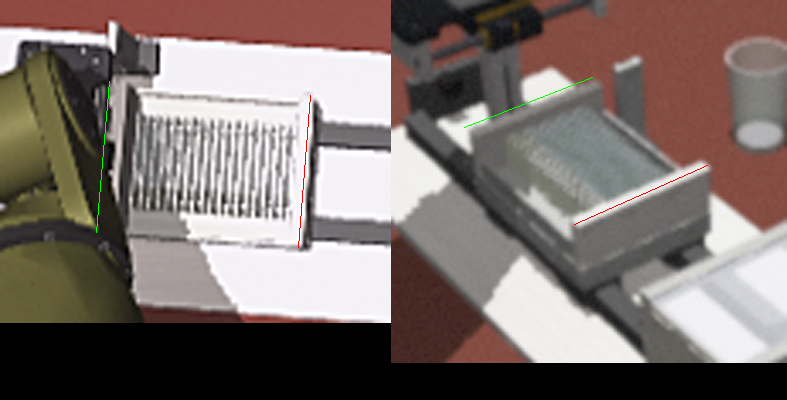

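```bash
cat > edge.py <<'E'
from h import *
def prof(c,im,y0,y1,xs,z=.103):
    g=cv2.cvtColor(im,cv2.COLOR_BGR2GRAY).astype(np.float32); ys=np.arange(y0,y1,.001)
    m=[cv2.remap(g,*[a.astype(np.float32).reshape(1,-1) for a in proj(c,[w(x,y,z) for x in xs]).T],cv2.INTER_LINEAR).mean() for y in ys]
    return ys,np.array(m)
if __name__=='__main__':
    import sys
    b=np.linspace(-.05,.05,15); bi=np.linspace(.086,.104,7)
    for c,f,y0,y1,xs,n in [('top','top0',-.35,-.29,b,'rear0'),('top','e_top',.09,.15,b,'rear1'),('side','side0',-.35,-.29,b,'rear0'),('side','e_side',.09,.15,b,'rear1'),('side','side0',-.19,-.13,b,'front0'),('side','e_side',.25,.31,b,'front1'),('top','top0',.26,.31,bi,'idx'),('side','side0',.26,.31,bi,'idx')]:
        z=.102 if n=='idx' else .103
        ys,m=prof(c,cv2.imread(f'pics/{f}.png'),y0,y1,xs,z); print(c,n,' '.join(f'{int(1000*y+(.5 if y>0 else -.5))}:{int(v)}' for y,v in zip(ys[::2],m[::2])))
E
python3 edge.py; python3 st.py
```

```text
top rear0 -350:192 -348:188 -346:186 -344:188 -342:188 -340:188 -338:188 -336:187 -334:189 -332:187 -330:186 -328:195 -326:223 -324:244 -322:246 -320:248 -318:250 -316:213 -314:92 -312:56 -310:65 -308:77 -306:96 -304:127 -302:134 -300:162 -298:178 -296:169 -294:158 -292:168
top rear1 90:193 92:193 94:190 96:191 98:191 100:192 102:193 104:193 106:192 108:192 110:191 112:193 114:195 116:159 118:104 120:69 122:76 124:190 126:251 128:248 130:245 132:245 134:233 136:232 138:214 140:175 142:198 144:228 146:193 148:186
side rear0 -350:120 -348:129 -346:119 -344:112 -342:108 -340:106 -338:105 -336:105 -334:105 -332:108 -330:137 -328:201 -326:233 -324:239 -322:239 -320:236 -318:209 -316:155 -314:136 -312:140 -310:132 -308:128 -306:138 -304:137 -302:129 -300:133 -298:139 -296:131 -294:128 -292:136
side rear1 90:111 92:110 94:108 96:107 98:106 100:105 102:105 104:105 106:105 108:105 110:104 112:104 114:105 116:110 118:124 120:154 122:192 124:219 126:232 128:237 130:231 132:216 134:191 136:163 138:141 140:133 142:130 144:129 146:129 148:127
side front0 -190:108 -188:106 -186:107 -184:117 -182:15
[... 334 characters left out ...]
8:146 280:153 282:160 284:166 286:168 288:172 290:174 292:174 294:175 296:173 298:171 300:171 302:169 304:163 306:155 308:144
top idx 260:116 262:122 264:115 266:101 268:95 270:80 272:76 274:73 276:71 278:67 280:59 282:62 284:116 286:227 288:248 290:229 292:166 294:179 296:186 298:183 300:182 302:184 304:186 306:187 308:188
side idx 260:90 262:89 264:89 266:89 268:89 270:87 272:86 274:87 276:92 278:105 280:126 282:152 284:173 286:183 288:176 290:157 292:134 294:114 296:100 298:94 300:92 302:92 304:92 306:92 308:92
16.125 track xy [-0.0193  0.2939] z 0.07345360412466431 rpy [-3.1416  0.     -0.051 ] F [0.1149 0.1904 0.3872] g 0.0005001998147056002 q [0.4129 0.5554 1.4812 0.     1.105  0.464 ]
```

```bash
cat > mv.py <<'E'
from edge import *
b=np.linspace(-.05,.05,15)
for i in range(2):
    tm=ctrl.get_obs()['time_s']
    for c in ('side','top'):
        im,d=ctrl.camera(c); ys,m=prof(c,im[:,:,::-1].copy(),.10,.15,b)
        wt=np.clip(m-(165 if c=='side' else 243),0,None)*(ys<.14); k=np.argmax(np.diff(m)[:34]); print(round(tm,2),c,'plate mid',round((wt*ys).sum()/wt.sum(),4),'rise',round(ys[k],4))
E
python3 mv.py; python3 -m inch '[0,0,0,0,0,0,0, 0,0,0,0,0,0,0]' >/dev/null; python3 mv.py
```

```text
16.12 side plate mid 0.128 rise 0.12
16.12 top plate mid 0.128 rise 0.123
16.23 side plate mid 0.128 rise 0.12
16.23 top plate mid 0.128 rise 0.123
16.57 side plate mid 0.128 rise 0.12
16.57 top plate mid 0.128 rise 0.123
16.68 side plate mid 0.128 rise 0.12
16.68 top plate mid 0.128 rise 0.123
```

```bash
python3 -m inch '[0,-0.2,0,0,0,0,0, 0,-0.6,0,0,0,0,0, 0,-1.2,0,0,0,0,0, 0,-1,0,0,0,0,0, 0,0,-2,0,0,0,0, 0,0,-4,0,0,0,0, 0,0,-4,0,0,0,0, -2,-2,-3,0,0,0,0, -4,-3,0,0,0,0,0, -4,-3,0,0,0,0,0, -4,-3,0,0,0,0,0, -2,-1,0,0,0,0,0, 0,0,0,0,0,0,0, 0,0,0,0,0,0,0]'; python3 mv.py; python3 - <<'E'
from h import *
out=[]
for c,(r0,r1,c0,c1),k in [('top',(90,310,110,310),2),('side',(105,265,90,310),1.8)]:
    im,d=ctrl.camera(c); im=im[:,:,::-1].copy(); cv2.imwrite(f'pics/f_{c}.png',im)
    im=cv2.resize(im[r0:r1,c0:c1],None,fx=k,fy=k,interpolation=cv2.INTER_CUBIC)
    out.append(cv2.copyMakeBorder(im,0,440-im.shape[0],0,0,0))
cv2.imwrite('pics/f.png',np.hstack(out))
from edge import prof
b=np.linspace(-.05,.05,15)
for c in('top','side'):
    ys,m=prof(c,cv2.imread(f'pics/f_{c}.png'),.255,.31,b); print(c,' '.join(f'{1000*y:.0f}:{int(v)}' for y,v in zip(ys[::2],m[::2])))
E
```

```text
time_s: 18.52
ee_pos: [0.3884, 0.4336, 0.2039]
eef_rot: [-3.141, -0.0, -0.052]
force: [0.3, 0.2, 0.4]
grip_width: 0.0006
18.52 side plate mid 0.128 rise 0.12
18.52 top plate mid 0.128 rise 0.123
18.62 side plate mid 0.128 rise 0.12
18.62 top plate mid 0.128 rise 0.123
top 255:189 257:160 259:175 261:197 263:113 265:69 267:69 269:59 271:114 273:229 275:251 277:247 279:246 281:240 283:203 285:182 287:186 289:188 291:188 293:190 295:190 297:189 299:188 301:188 303:188 305:188 307:188 309:188
side 255:113 257:108 259:106 261:106 263:111 265:124 267:148 269:180 271:208 273:226 275:233 277:233 279:227 281:217 283:203 285:190 287:181 289:180 291:179 293:178 295:178 297:177 299:176 301:176 303:174 305:168 307:161 309:152
```

View pics/f.png

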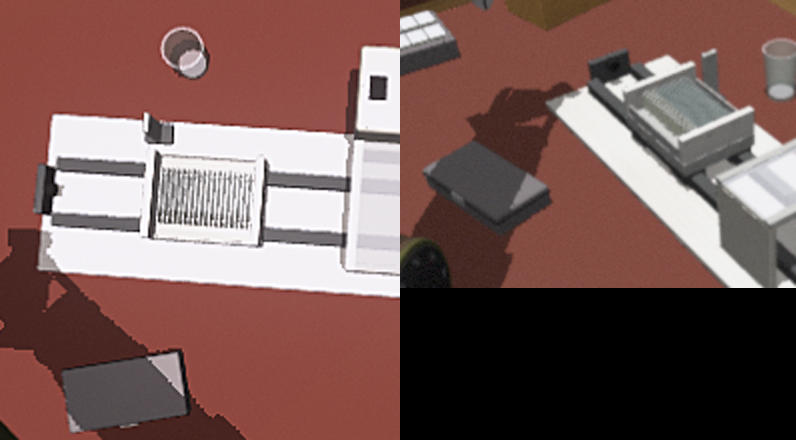

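```bash
python3 -c "
from station import ctrl
print(ctrl.hand_in())"
```

```text
the job is handed in; nothing more can be done
None
```

I pushed the shuttle by its rear plate up to about 0.1 m/s and let it coast through the tunnel. I caught it at the front plate with the finger moving with it, braked it to rest, then backed the arm off. The job is handed in, at about 19 s of robot time.

**Final position:** the front face is about 3–5 mm short of the index plane, against the 12 mm allowed. The top camera puts the face at y ≈ 283 mm and the index at about 288 mm. The side camera puts them at about 283 mm and 286 mm.

**At rest:** the shuttle's position was the same in images taken 2.5 s apart, before and after I let go. The end buffer is about 135 mm further on. In the last pictures the jar and slide box stand as before and the arm is clear. I did not check the bottle again; the arm did not go near it.

**Not fully verified:**
- **Contact force:** I read the wrist force only at the end of each move. It never exceeded about 1.3 N, roughly sensor noise, so I did not see the peaks at the moment of contact.
- **Network readings:** the network's front-point readings disagreed with the image edges by up to about 10 mm. Some picked up other things entirely, so I relied on the edge measurements.

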